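# Empty the used sample containers into the waste tub and close its lid

## Robot

A 7-joint arm with a two-finger parallel gripper is mounted at the origin on the work surface. World frame = base frame: x ahead of the robot, y to its left, z up, the work surface at z = 0. Lengths are in m, angles in rad, forces in N, time in s.
With the tool pointing down it reaches from about 0.35 to 0.9 m from the base axis. Payload 7.2 kg.
Tool frame: the origin (TCP) lies midway between the tips of the shut fingers; the grasp point (between the pads) lies 19 mm behind it; z points along the fingers, y is the direction in which the jaws open and shut (so a half turn about z gives the same grasp; the last joint's range is limited). The gripper opens to 88 mm and grips with 3 to 60 N. Pads are 20 mm wide; open, the fingers measure 115 mm over their backs; the gripper's body (75 mm by 178 mm) begins 61 mm behind the grasp point.
Start: joints at [-1.189, 0.411, -0.013, 1.596, 0.006, 1.134, -0.082], TCP at [0.272, 0.563, 0.188] pointing down, gripper open.
Joint ranges: [-2.95, 2.95], [-0.29, 1.99], [-1.47, 1.44], [0.14, 2.54], [-1.03, 4.17], [0.13, 1.85], [-2.86, 2.86]. Speed limits (rad/s): [2.39, 2.39, 3.01, 3.01, 3.14, 3.14, 3.14].

## Interface

Orientations are given as a unit quaternion [x, y, z, w].
In Python, from cell import * gives the robot as it stands. Calls block until the motion is done:
- move_to(position, orientation): joint-space move of the TCP to a pose.
- move_l(position, attitude=None, speed=0.15, guard=None): straight line of the TCP; attitude=None keeps the orientation; speed is the mean speed in m/s. With guard (N) it stops when the force on the tool has changed by that much, and returns True; else False.
- move_j(angles): joint-space move.
- gripper_to(opening, grip_force=None): finger opening in m; grip_force is the grip in N (None keeps the last); returns when the fingers have stopped.
- wait(seconds).
- solve_ik(position, orientation): joint angles nearest the present ones, or None.
- observe(): the state.
- read_camera(name): name is "side" or "top"; returns a dict with "img" (480x640x3 uint8, red, green, blue), "mtx" (3x3 intrinsics, pixels), "k1" (the pictures are not rectified: a ray, as slopes to the right and down, at radius r is drawn at 1 + k1 r^2 times it, then the intrinsics apply), "R" (3x3) and "t" (3): a world point X has camera coordinates R X + t. Camera axes: x right, y down, z forward; pixel columns grow to the right and rows downward; lengths in m; the calibration is good to about 2 mm. A picture is of the moment at which its call begins. There is no depth.
A pose or a line that the arm cannot do raises Unreachable and nothing moves.
- sign_off(): hands the job in, once; it reports no verdict.
The state is a dict: "clock": time; "q": joint angles; "qvel": joint speeds; "joint_efforts": joint torques, N m; "tool_pos": TCP position; "tcp_rot": TCP orientation; "contact_force": force on the tool from outside, world axes, zero at the start; "ft_torque": the same for the moment, N m; "width": finger opening in m.
Only numpy, scipy, OpenCV 4.12 (cv2) and the standard library are available. Lean on these libraries where they do the work, as an engineer would, in place of code of your own. Each camera call takes 0.05 s, during which the arm holds its last target. There are 200 camera calls.

## Task

Clear the used sample containers into the yellow waste tub and close it. Put every square bottle and vial in: lay down the bottles standing in the tub, add those lying on the bench, and tip the vials in from the metal tray. With everything below the red fill line, set the empty tray back flat on the bench and put the grey lid on so that it sits fully home all round; leave the flask, the amber bottle and the dishes where they are.

Things in the scene. Friction and masses are not known exactly. Their poses are not given: they have to be found in the camera images.
- tub: Yellow open-topped plastic waste tub, fixed to the bench, 250 (own x) x 190 (own y) x 95 mm high, walls and floor 5 mm thick, so 240 x 180 mm inside. Origin at the centre of its underside, on the bench; z up. A red fill line runs round the inside 80 mm above the underside; the lid's plug comes down to it.
- lid_grip (a point): Centre of the black bar handle across the middle of the tub's loose grey lid (220 g, lying right way up on its plug). Bar 110 mm long (own x), 22 mm wide (own y), 16 mm high, 16 mm gap below it. Flange 258 (own x) x 198 (own y) x 6 mm, its underside 30 mm below this point; z up. With the flange on the tub's rim this point is 125 mm above the tub's underside. Fits either way round.
- lid_plug (a point): Centre of the bottom of the lid's plug, 43 mm straight below the centre of the handle bar. The plug is closed beneath, 13 mm deep below the flange and tapered: all round it is about 8 mm smaller than the tub's mouth at its bottom and 2.5 mm at the flange.
- tray_grip (a point): Centre of the black bar handle (100 mm along own y, 14 mm thick along own x, 22 mm high) over the back wall of the metal pouring tray (200 g), 60 mm above the tray's underside. z up; own x points from the pouring lip to the handle, which at the start is on the side away from the robot.
- tray_lip (a point): Middle of the tray's open pouring edge, on the upper face of its floor, 165 mm from the handle's centre along own -x and 56 mm below it. The tray is 170 (own x) x 150 mm (own y); floor 4 mm thick, side walls 26 mm and back wall 30 mm high; this end is open.
- bottle1_mid (a point): Lies on the bench at the start. Square clear bottle, paper label, blue screw cap: 40 x 40 mm, 100 mm long over all (the last 22 mm a round cap 32 mm in diameter), 60 g. The point is its centre, half-way along, on its axis. Own x runs along the bottle from base to cap. It may be absent.
- bottle1_cap (a point): Centre of the outer face of that bottle's cap, 50 mm from its centre. It may be absent.
- bottle2_mid (a point): Lies on the bench at the start. Square clear bottle, paper label, blue screw cap: 40 x 40 mm, 100 mm long over all (the last 22 mm a round cap 32 mm in diameter), 60 g. The point is its centre, half-way along, on its axis. Own x runs along the bottle from base to cap. It may be absent.
- bottle2_cap (a point): Centre of the outer face of that bottle's cap, 50 mm from its centre. It may be absent.
- bottle3_mid (a point): Stands upright in the tub at the start, cap up past the rim, in its -x -y quarter. Square clear bottle, paper label, blue screw cap: 40 x 40 mm, 100 mm long over all (the last 22 mm a round cap 32 mm in diameter), 60 g. The point is its centre, half-way along, on its axis. Own z runs along the bottle from base to cap. It may be absent.
- bottle3_cap (a point): Centre of the outer face of that bottle's cap, 50 mm from its centre. It may be absent.
- bottle4_mid (a point): Stands upright in the tub at the start, cap up past the rim, in its +x +y quarter. Square clear bottle, paper label, blue screw cap: 40 x 40 mm, 100 mm long over all (the last 22 mm a round cap 32 mm in diameter), 60 g. The point is its centre, half-way along, on its axis. Own z runs along the bottle from base to cap. It may be absent.
- bottle4_cap (a point): Centre of the outer face of that bottle's cap, 50 mm from its centre. It may be absent.
- vial1_mid (a point): Square cream-coloured vial with a round red cap, 28 x 28 mm across and 62 mm long over all (cap 25 mm in diameter, 16 mm long), 25 g; lies in the pouring tray at the start. The point is its centre; own x runs along it from base to cap. It may be absent.
- vial2_mid (a point): Square cream-coloured vial with a round red cap, 28 x 28 mm across and 62 mm long over all (cap 25 mm in diameter, 16 mm long), 25 g; lies in the pouring tray at the start. The point is its centre; own x runs along it from base to cap. It may be absent.
- vial3_mid (a point): Square cream-coloured vial with a round red cap, 28 x 28 mm across and 62 mm long over all (cap 25 mm in diameter, 16 mm long), 25 g; lies in the pouring tray at the start. The point is its centre; own x runs along it from base to cap. It may be absent.
- vial4_mid (a point): Square cream-coloured vial with a round red cap, 28 x 28 mm across and 62 mm long over all (cap 25 mm in diameter, 16 mm long), 25 g; lies in the pouring tray at the start. The point is its centre; own x runs along it from base to cap. It may be absent.
- flask: Conical glass flask, a bystander, 76 mm in diameter and 108 mm high; origin at the centre of its underside.
- reagent: Amber bottle with a blue cap, a bystander, 64 mm in diameter and 135 mm high; origin at the centre of its underside.
- dishes: Stack of three round culture dishes, a bystander, 90 mm in diameter and 45 mm high; origin at the centre of its underside.

How it is judged:
By the outcome, as a careful person would: the job done as asked, in the order asked, and still so for the second after the job is handed in, with the robot touching nothing.
Of bottle1, bottle2, bottle3, bottle4 only 3 to 4 are there at a start; the rules pass over those that are not, and their reading is None.
Of vial1, vial2, vial3, vial4 only 2 to 4 are there at a start; the rules pass over those that are not, and their reading is None.
At some moment in a run one of bottle1, bottle2, lid may be knocked a few centimetres aside while the robot is not near it.
Once in a run the grip may slacken for a moment while it holds something.
It also fails if it takes over 210 s, if anything falls off the work surface, if the arm or the gripper's body presses on something with over 40 N, if the wrist force passes 120 N, or if a joint passes its speed limit or range.

## Working session

There is one attempt and no reset: what is moved stays moved. The work goes in short steps, each a Python script; the robot and the scene stay as the last script left them, time stands still between calls to the robot, and variables do not carry over. Pictures are saved under pics/ and viewed, about 12 in all and at most 16, crops included, and the job is handed in when it is done.

```bash
ls; mkdir -p pics; python3 - <<'E'
from cell import *
import cv2
for n in ("top","side"):
    c=read_camera(n); cv2.imwrite(f"pics/{n}0.png",c["img"][...,::-1]); print(n,c["mtx"].tolist(),c["k1"],c["R"].round(4).tolist(),c["t"].round(4).tolist())
print(observe())
E
```

```text
pics
top [[510.9814586601901, 0.0, 308.64628508148], [0.0, 510.9814586601901, 233.32353569081405], [0.0, 0.0, 1.0]] -0.041352863128118346 [[-0.0669, -0.9978, 0.0015], [-0.9718, 0.0648, -0.2268], [0.2262, -0.0166, -0.9739]] [0.0246, 0.5582, 1.2318]
side [[495.6413925592641, 0.0, 321.71060085712816], [0.0, 495.6413925592641, 244.60589202379904], [0.0, 0.0, 1.0]] -0.055580210747024975 [[0.9699, -0.2429, 0.0188], [-0.1725, -0.739, -0.6512], [0.1721, 0.6283, -0.7587]] [-0.5417, 0.1547, 0.9923]
{'clock': 0.1, 'q': array([-1.18924726,  0.41180763, -0.01269854,  1.59692997,  0.00559894,
        1.13429577, -0.08218022]), 'qvel': array([ 1.18133236e-03, -5.22147342e-04,  5.03299394e-05, -2.90331438e-03,
       -5.91972035e-04, -7.40434545e-04,  5.10761292e-04]), 'joint_efforts': array([ 2.89276024e-03, -5.89097071e+01,  6.44162949e-01, -2.91708183e+01,
       -5.37057314e-02,  1.44598290e-02,  4.11061853e-05]), 'tool_pos': array([0.27154399, 0.56238724, 0.18761337]), 'tcp_rot': array([ 2.22968876e-01,  9.74825311e-01, -6.94550977e-04, -1.05865826e-04]), 'contact_force': array([0.05953377, 1.36502534, 0.04535874]), 'ft_torque': array([0.00307076, 0.03178174, 0.0189177 ]), 'width': 0.08765560245758751}
```

View pics/top0.png

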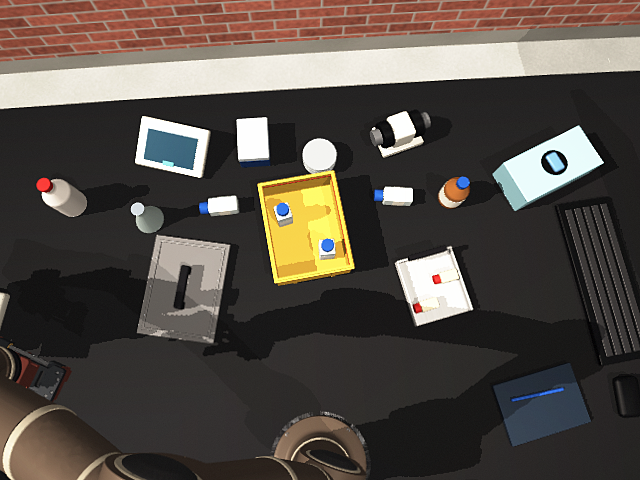

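View pics/side0.png

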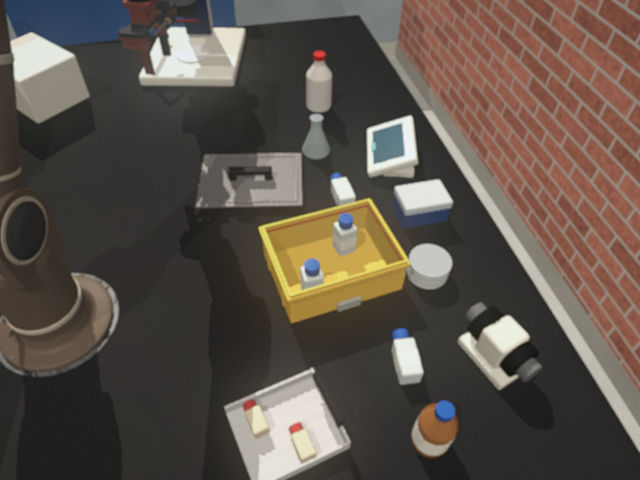

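Top and side views show:
- **Bottles:** two lie on the bench, at top (220,206) and (394,196). Two stand in the yellow tub, with caps at (283,209) and (327,245).
- **Tray:** around (433,287), holding two vials. Its black handle is hidden against the bench.
- **Lid:** around (184,289).

Next I measure these.

```bash
cat > h.py <<'E'
from cell import *
import numpy as np, cv2
from scipy.spatial.transform import Rotation as Rn
def cam(n,save=None):
    c=read_camera(n); c["hsv"]=cv2.cvtColor(c["img"],cv2.COLOR_RGB2HSV)
    if save: cv2.imwrite(f"pics/{save}.png",c["img"][...,::-1])
    return c
def rays(c,px):
    px=np.atleast_2d(np.asarray(px,float)); d=(px-c["mtx"][:2,2])/c["mtx"][[0,1],[0,1]]
    s=d.copy()
    for _ in range(20): s=d/(1+c["k1"]*(s**2).sum(1,keepdims=True))
    return -c["R"].T@c["t"], np.c_[s,np.ones(len(s))]@c["R"]
def onz(c,px,z):
    C,D=rays(c,px); return C+D*((z-C[2])/D[:,2:])
def tri(a,pa,b,pb):
    C1,D1=rays(a,pa);C2,D2=rays(b,pb);D1=D1[0];D2=D2[0]
    s=np.linalg.lstsq(np.c_[D1,-D2],C2-C1,rcond=None)[0]
    p,q=C1+s[0]*D1,C2+s[1]*D2; return (p+q)/2,np.linalg.norm(p-q)
def proj(c,X):
    p=np.atleast_2d(X)@c["R"].T+c["t"]; s=p[:,:2]/p[:,2:]; s=s*(1+c["k1"]*(s**2).sum(1,keepdims=True))
    return s*c["mtx"][[0,1],[0,1]]+c["mtx"][:2,2]
def blobs(mask,amin=25):
    n,l,st,ce=cv2.connectedComponentsWithStats(mask.astype(np.uint8))
    return [(l==i,ce[i],st[i]) for i in range(1,n) if st[i,4]>=amin]
def blue(c): return cv2.inRange(c["hsv"],(105,140,70),(125,255,255))>0
def yellow(c): return cv2.inRange(c["hsv"],(18,110,60),(32,255,255))>0
def bright(c,v=75): return c["hsv"][...,2]>v
def lying(c):
    """bright isolated blobs holding a blue cap, no orange: list of mid,cap dir yaw,px"""
    out=[];B=blue(c)
    for m,ce,st in blobs(bright(c),200):
        b=m&B
        if b.sum()<20 or st[4]>4000 or (m&yellow(c)).sum()>30: continue
        if (m&(cv2.inRange(c["hsv"],(5,150,60),(17,255,255))>0)).sum()>40: continue
        pc=np.argwhere(b).mean(0)[::-1]; pw=np.argwhere(m&~B).mean(0)[::-1]
        C=onz(c,pc,.02)[0];W=onz(c,pw,.022)[0]; d=(C-W)[:2]
        L=np.linalg.norm(d); u=d/L; mid=(W[:2]+u*11+0) if 0 else W[:2]+u*.011
        out.append(dict(mid=mid,yaw=np.arctan2(u[1],u[0]),L=L,px=ce))
    return out
def down(yaw,tilt=0.,):
    """tool x heading yaw, jaws along yaw+90, approach leaning: tilt>0 sends fingers toward +heading"""
    r=Rn.from_euler('z',yaw)*Rn.from_euler('y',-tilt)*Rn.from_euler('x',np.pi)
    return r
def tq(p_grasp,r,off=.019): return np.asarray(p_grasp,float)+r.as_matrix()[:,2]*off, r.as_quat()
E
python3 - <<'E'
from h import *
np.set_printoptions(precision=4,suppress=True)
cs={n:cam(n) for n in("top","side")}
for n,c in cs.items():
    print(n)
    for o in lying(c): print(' lying',o)
    Y=yellow(c); m=max(blobs(Y),key=lambda b:b[2][4])[0]
    h=cv2.convexHull(np.argwhere(m)[:,::-1].astype(np.int32))
    q=cv2.approxPolyDP(h,4,True)[:,0]; print(' tub hull',q.tolist()); print(onz(c,q,.095)[:,:2].tolist())
    for m,ce,st in blobs(blue(c),25): print(' blue',ce,st[4],onz(c,ce,.1)[0])
    for m,ce,st in blobs(bright(c,55),1500):
        if st[4]<14000:
            q=cv2.approxPolyDP(cv2.convexHull(np.argwhere(m)[:,::-1].astype(np.int32)),4,True)[:,0]
            print(' bright',ce,st[4],q.tolist())
E
```

```text
top
 lying {'mid': array([ 0.657 , -0.2457]), 'yaw': np.float64(1.442718261627575), 'L': np.float64(0.05167853028574613), 'px': array([394.3313, 195.5623])}
 lying {'mid': array([0.6595, 0.2204]), 'yaw': np.float64(1.6109785411585857), 'L': np.float64(0.05264338879221531), 'px': array([219.7753, 205.629 ])}
 lying {'mid': array([ 0.0823, -0.5637]), 'yaw': np.float64(0.24910582771380463), 'L': np.float64(0.05333537009976389), 'px': array([546.4185, 414.0695])}
 tub hull [[354, 268], [334, 276], [275, 283], [257, 184], [333, 170]]
[[0.45753655528756193, -0.11663593863731114], [0.44122148678529327, -0.06645608355466753], [0.4337093470698459, 0.07736746394150548], [0.6881530278177967, 0.10978820387833599], [0.712749104461462, -0.08519490363788501]]
 blue [462.5794 182.2619] 126 [ 0.6569 -0.4103  0.1   ]
 blue [377.902  194.7157] 102 [ 0.6381 -0.1923  0.1   ]
 blue [203.1111 207.5455] 99 [0.6338 0.2465 0.1   ]
 blue [282.2602 209.0081] 123 [0.6168 0.0494 0.1   ]
 blue [327.2661 244.6774] 124 [ 0.5188 -0.0557  0.1   ]
 blue [538.1649 393.9897] 194 [ 0.1321 -0.5189  0.1   ]
 bright [171.964
[... 1251 characters left out ...]
0141719461446, 0.10443673452541946], [0.7158814047749043, -0.07253660794044203]]
 blue [61.8482  5.6811] 1041 [-0.0757  1.2925  0.1   ]
 blue [335.36 175.28] 25 [0.6367 0.1896 0.1   ]
 blue [400.1074 332.843 ] 121 [ 0.6399 -0.2398  0.1   ]
 blue [444.9527 410.1009] 317 [ 0.6618 -0.3912  0.1   ]
 bright [ 50.4024 310.398 ] 11787 [[52, 375], [17, 374], [0, 361], [0, 224], [10, 202], [25, 193], [45, 201], [119, 302], [117, 324], [104, 346], [77, 366]]
 bright [498.5114 350.4839] 3193 [[542, 367], [529, 379], [498, 390], [455, 346], [465, 331], [510, 314], [530, 335]]
 bright [434.7248 428.5283] 2173 [[452, 402], [458, 420], [455, 439], [443, 454], [423, 456], [410, 438], [417, 415], [431, 402]]
```

```bash
python3 - <<'E'
import cv2,numpy as np
a=cv2.imread('pics/top0.png');b=cv2.imread('pics/side0.png')
g=lambda i:(np.clip((i/255.)**.5,0,1)*255).astype('uint8')
A=cv2.resize(g(a[230:340,380:490]),None,fx=3.6,fy=3.6);B=cv2.resize(g(b[360:480,215:355]),(400,343))
o=np.zeros((400,800,3),'uint8');o[:396,:396]=A;o[:343,400:]=B;cv2.imwrite('pics/tray0.png',o)
E
```

```text
(no output)
```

View pics/tray0.png

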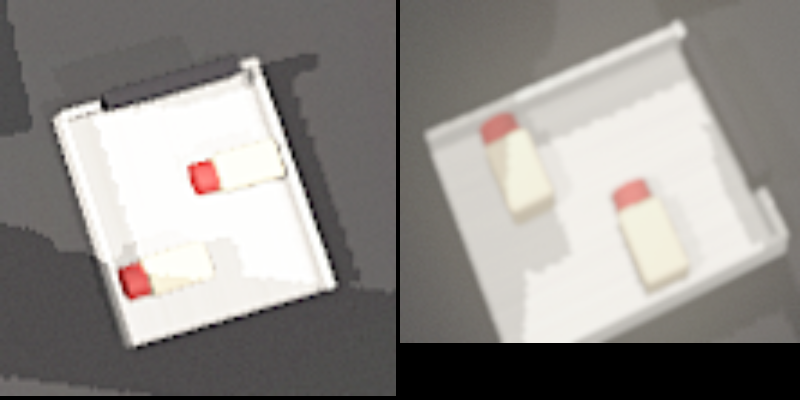

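The crop shows two vials in the tray, and the handle at the far edge as described. The tub rim corners give a centre of about (0.575, -0.003) and a yaw of about 7°. The standing caps sit at about (±50–60, ±46) mm in the tub frame, which fits the description. I start with the far standing bottle.

```bash
cat >> h.py <<'E'
TC=np.array([.575,-.003]);TY=.124
def tub(x,y,z): 
    c,s=np.cos(TY),np.sin(TY); return np.array([TC[0]+c*x-s*y,TC[1]+s*x+c*y,z])
def intub(p):
    c,s=np.cos(TY),np.sin(TY); d=np.asarray(p)[:2]-TC; return np.array([c*d[0]+s*d[1],-s*d[0]+c*d[1]])
def best(p,r):
    """pick the half-turn with the smaller joint move"""
    q0=observe()["q"];o=[]
    for k in(0,1):
        rr=r*Rn.from_euler('z',np.pi*k); P,Q=tq(p,rr); q=solve_ik(P,Q)
        if q is not None: o.append((np.abs(np.array(q)-q0).max()+ (2 if abs(q[6])>2.5 else 0),k,rr))
    return min(o,key=lambda t:t[0])[2]
def go(p,r): P,Q=tq(p,r); move_to(P,Q)
def line(p,r,speed=.2,guard=None): P,Q=tq(p,r); return move_l(P,Q,speed=speed,guard=guard)
def st(msg=''):
    o=observe(); print(msg,'t%.1f'%o["clock"],'w%.4f'%o["width"],'tcp',o["tool_pos"].round(4),'F',o["contact_force"].round(1),flush=True)
E
cat > topple.py <<'E'
from h import *
import sys
x,y,xbase=map(float,sys.argv[1:4])   # standing spot, wanted x of base edge (tub frame)
r=best(tub(x,y,.25),down(TY)); k=r
gripper_to(.056,30)
go(tub(x,y,.16),r); st('above')
hit=line(tub(x,y,.073),r,.12,guard=8); st('down hit=%s'%hit)
gripper_to(.03,30); st('gripped')
line(tub(x,y,.10),r,.15)
th=np.radians(36)
half=r*down(TY).inv()  # unused
loc=down(TY).inv()*r
rt=down(TY,th)*loc
# base edge (+x side) relative to grasp
gx=xbase-.068*np.sin(th)-.020*np.cos(th); gz=.005+.068*np.cos(th)+.02*np.sin(th)+.003
line(tub(gx,y,.11),rt,.12); st('tilted')
hit=line(tub(gx,y,gz),rt,.08,guard=6); st('low hit=%s gz=%.3f'%(hit,gz))
gripper_to(.056); wait(.4)
line(tub(gx-.03,y,.16),rt,.2); st('out')
E
python3 topple.py .048 .046 .114
python3 - <<'E'
from h import *
c=cam("side","s1");d=cam("top","t1")
E
python3 -c "
import cv2,numpy as np
a=cv2.imread('pics/t1.png')[150:300,230:380];b=cv2.imread('pics/s1.png')[180:340,250:410]
cv2.imwrite('pics/c1.png',np.hstack([cv2.resize(a,(400,400)),cv2.resize(b,(400,400))]))"
```

```text
above t3.1 w0.0561 tcp [0.6169 0.05   0.1409] F [ 0.3 -0.1  0.1]
down hit=False t4.0 w0.0558 tcp [0.6175 0.0485 0.0546] F [ 0.2 -0.5  0. ]
gripped t4.5 w0.0315 tcp [0.6172 0.0489 0.0544] F [-0.1  0.3  3.6]Traceback (most recent call last):
  File "topple.py", line 16, in <module>
    line(tub(gx,y,.11),rt,.12); st('tilted')
    ~~~~^^^^^^^^^^^^^^^^^^^^^^
  File "h.py", line 58, in line
    def line(p,r,speed=.2,guard=None): P,Q=tq(p,r); return move_l(P,Q,speed=speed,guard=guard)
                                                           ~~~~~~^^^^^^^^^^^^^^^^^^^^^^^^^^^^^
cell.Unreachable: the arm cannot follow that straight line within its joint ranges
```

View pics/c1.png

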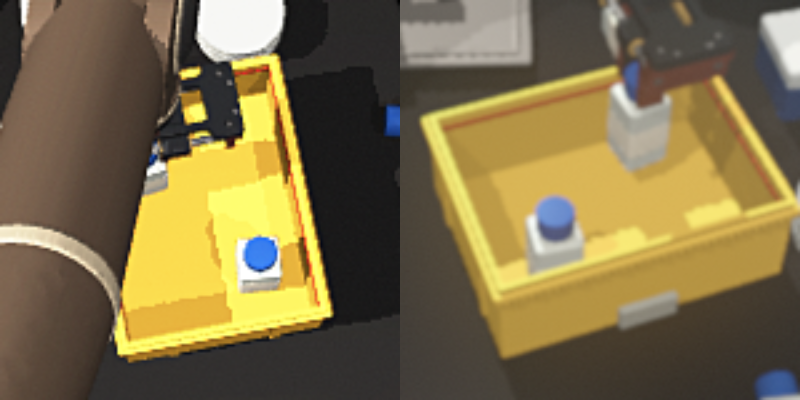

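The side crop shows the bottle held and slightly raised, with its cap at about (632,80) in the crop. The other bottle stands untouched. The tilted target failed, so I check which tilts the arm can reach.

```bash
python3 - <<'E'
from h import *
st()
print(observe()["q"].round(2))
x,y=.048,.046
for k in(0,1):
  for t in (-45,-36,-20,0,20,36,50):
    for X in(-.04,.02,.06):
        r=down(TY,np.radians(t))*Rn.from_euler('z',np.pi*k); P,Q=tq(tub(X,y,.12),r); q=solve_ik(P,Q); print(k,t,X,None if q is None else np.round(q,2))
E
python3 -c "
import cv2
a=cv2.imread('pics/s1.png')[190:260,320:400];cv2.imwrite('pics/c2.png',cv2.resize(a,(640,560),interpolation=cv2.INTER_CUBIC))"
```

```text
t4.9 w0.0316 tcp [0.6165 0.0487 0.0803] F [-0.3  0.  -0.8]
[-0.59  0.57  0.62  1.75 -0.4   0.95 -1.26]
0 -45 -0.04 [-0.45  0.95  0.57  1.28 -0.3   1.82 -1.29]
0 -45 0.02 None
0 -45 0.06 None
0 -36 -0.04 [-0.49  0.84  0.6   1.41 -0.31  1.65 -1.29]
0 -36 0.02 [-0.44  0.93  0.59  1.21 -0.34  1.75 -1.3 ]
0 -36 0.06 [-0.4   1.    0.57  1.05 -0.36  1.83 -1.33]
0 -20 -0.04 [-0.57  0.64  0.63  1.65 -0.32  1.33 -1.29]
0 -20 0.02 [-0.52  0.74  0.62  1.48 -0.35  1.41 -1.29]
0 -20 0.06 [-0.49  0.8   0.61  1.35 -0.37  1.47 -1.3 ]
0 0 -0.04 [-0.69  0.4   0.67  1.95 -0.32  0.89 -1.29]
0 0 0.02 [-0.63  0.5   0.65  1.81 -0.36  0.95 -1.27]
0 0 0.06 [-0.59  0.57  0.63  1.71 -0.39  1.   -1.27]
0 20 -0.04 [-0.78  0.21  0.69  2.26 -0.36  0.39 -1.26]
0 20 0.02 [-0.68  0.31  0.62  2.13 -0.44  0.44 -1.19]
0 20 0.06 [-0.64  0.38  0.59  2.04 -0.47  0.48 -1.17]
0 36 -0.04 [ 0.19  0.17 -0.41  2.44  2.24  0.13  2.44]
0 36 0.02 [ 0.18  0.26 -0.41  2.32  1.9   0.14  2.8 ]
0 36 0.06 None
0 50 -0.04 None
0 50 0.02 [ 0.19  0.34 -0.42  2.5   2.84  0.57  1.87]
0 50 0.06 [ 0.19  0.38 -0.42  2.41  2.81  0.53  1.92]
1 -45 
[... 323 characters left out ...]
0.67 -0.18  1.44  0.08  1.39  1.46]
1 -20 0.06 [-0.05  0.74 -0.18  1.31  0.09  1.45  1.47]
1 0 -0.04 [-0.06  0.35 -0.12  1.91  0.06  0.88  1.48]
1 0 0.02 [-0.05  0.45 -0.14  1.77  0.08  0.93  1.47]
1 0 0.06 [-0.05  0.51 -0.15  1.67  0.09  0.97  1.46]
1 20 -0.04 [-0.13  0.19 -0.05  2.22  0.08  0.39  1.45]
1 20 0.02 [-0.05  0.28 -0.14  2.09  0.13  0.43  1.41]
1 20 0.06 [-0.03  0.34 -0.17  2.    0.16  0.46  1.38]
1 36 -0.04 [ 0.89  0.37 -1.21  2.41  1.76  0.39 -0.13]
1 36 0.02 [ 0.84  0.53 -1.23  2.28  1.67  0.52  0.03]
1 36 0.06 [ 0.53  0.41 -0.83  2.21  1.61  0.32  0.03]
1 50 -0.04 None
1 50 0.02 [ 0.83  0.65 -1.23  2.47  2.37  0.77 -0.57]
1 50 0.06 [ 0.81  0.71 -1.23  2.38  2.31  0.78 -0.46]
```

View pics/c2.png

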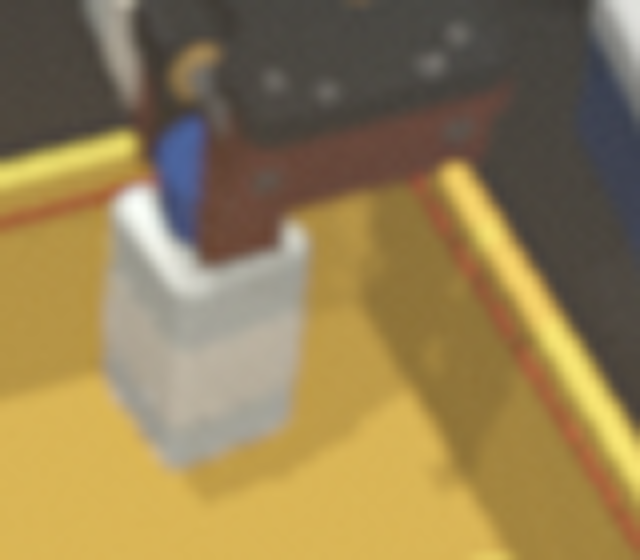

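```bash
python3 - <<'E'
from h import *
c=cam("side");o=observe();T=o["tool_pos"];print(T,o["width"])
f=lambda p:((proj(c,p)-[320,190])*8).round().tolist()
print('tcp',f(T),'grasp',f(T+[0,0,.019]))
for dz in (0,.027):
  u=np.array([np.cos(TY),np.sin(TY),0]);v=np.array([-u[1],u[0],0])
  b=np.array([T[0],T[1],.005+dz])
  print(dz,'base corners',f([b+.02*(i*u+j*v) for i in(-1,1) for j in(-1,1)]),'shoulder',f([b+.02*(i*u+j*v)+[0,0,.078] for i in(-1,1) for j in(-1,1)]),'captop',f(b+[0,0,.1]))
E
```

```text
[0.61632997 0.04866072 0.08011414] 0.031139020309154736
tcp [[183.0, 289.0]] grasp [[187.0, 241.0]]
0 base corners [[131.0, 539.0], [78.0, 438.0], [263.0, 501.0], [207.0, 401.0]] shoulder [[144.0, 353.0], [87.0, 250.0], [282.0, 315.0], [223.0, 213.0]] captop [[188.0, 226.0]]
0.027 base corners [[135.0, 477.0], [81.0, 375.0], [269.0, 439.0], [212.0, 338.0]] shoulder [[148.0, 284.0], [91.0, 180.0], [289.0, 245.0], [229.0, 143.0]] captop [[194.0, 154.0]]
```

The cap is what's held (width 31.5 mm), and the bottle hangs lifted. Tilting toward the robot is unreachable the way I wanted, but leaning the other way works up to about 36°. So I tilt with the base toward -x, lower to contact and release.

```bash
cat > lay.py <<'E'
from h import *
import sys
y,gx,deg=map(float,sys.argv[1:4])
th=np.radians(-deg); k=min((0,1),key=lambda k:(( down(TY)*Rn.from_euler('z',np.pi*k)).inv()*Rn.from_quat(observe()["tcp_rot"])).magnitude())
rt=down(TY,th)*Rn.from_euler('z',np.pi*k)
line(tub(gx,y,.125),rt,.12); st('tilted')
cam("side","tilt%d"%(observe()["clock"]))
hit=line(tub(gx,y,.080),rt,.06,guard=3); st('low hit=%s'%hit)
o=Rn.from_quat(observe()["tcp_rot"]).as_matrix()[:,2]; print('grasp z',observe()["tool_pos"][2]-.019*o[2])
gripper_to(.056); wait(.5)
line(tub(gx+.03,y,.17),rt,.2); st('out')
E
python3 lay.py .046 .05 35
python3 - <<'E'
from h import *
import glob
c=cam("side","s3")
f=sorted(glob.glob('pics/tilt*.png'))[-1]
cv2.imwrite('pics/c3.png',np.hstack([cv2.resize(cv2.imread(p)[170:330,250:410],(400,400)) for p in (f,'pics/s3.png')]))
E
```

```text
tilted t5.9 w0.0313 tcp [0.608  0.0471 0.1088] F [ 0.2 -1.  -1.4]
low hit=False t6.8 w0.0315 tcp [0.6083 0.0474 0.0646] F [ 0.2 -0.3  0.4]
grasp z 0.08021411149479447Traceback (most recent call last):
  File "lay.py", line 11, in <module>
    line(tub(gx+.03,y,.17),rt,.2); st('out')
    ~~~~^^^^^^^^^^^^^^^^^^^^^^^^^
  File "h.py", line 58, in line
    def line(p,r,speed=.2,guard=None): P,Q=tq(p,r); return move_l(P,Q,speed=speed,guard=guard)
                                                           ~~~~~~^^^^^^^^^^^^^^^^^^^^^^^^^^^^^
cell.Unreachable: the arm cannot follow that straight line within its joint ranges
```

View pics/c3.png

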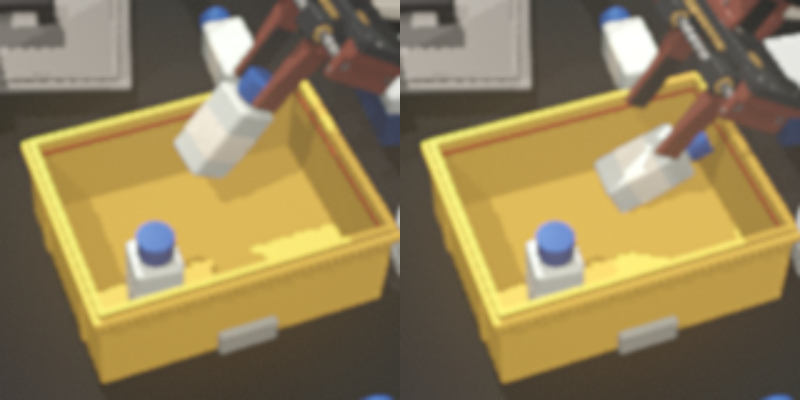

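The left crop shows the bottle tilted in the grip, and the right one shows it lying in the tub. I retreat straight up and do the same for the other standing bottle.

```bash
sed -i 's/line(tub(gx+.03,y,.17),rt,.2)/line(tub(gx,y,.16),rt,.2)/' lay.py
cat > t3.py <<'E'
from h import *
x,y=-.062,-.0456
T=observe()["tool_pos"]; move_l([T[0],T[1],.15],speed=.25)
r=best(tub(x,y,.25),down(TY)); gripper_to(.056,30)
go(tub(x,y,.16),r); st('above')
print(line(tub(x,y,.073),r,.12,guard=8)); gripper_to(.02,30); st('gripped')
line(tub(x,y,.125),r,.15)
E
python3 t3.py && python3 lay.py -.046 -.052 36
python3 - <<'E'
from h import *
r=Rn.from_quat(observe()["tcp_rot"])
T=observe()["tool_pos"]; move_l([T[0],T[1]+.0,.28],speed=.3)
move_j([-1.19,.41,0,1.6,0,1.13,-.08]); st()
c=cam("side","s4");d=cam("top","t4")
cv2.imwrite('pics/c4.png',np.hstack([cv2.resize(i["img"][a:a+160,b:b+160,::-1],(400,400)) for i,a,b in((d,150,225),(c,170,250))]))
for c in(c,d):
    print([(ce.round(1),s[4]) for m,ce,s in blobs(blue(c),20)])
    print(lying(c))
E
```

```text
above t9.5 w0.0562 tcp [ 0.5203 -0.055   0.1414] F [ 0.1  0.  -0.7]
False
gripped t10.9 w0.0312 tcp [ 0.5194 -0.0558  0.0544] F [-0.6  1.   2.8]
tilted t12.2 w0.0316 tcp [ 0.5174 -0.057   0.1086] F [-0.8  0.1  0. ]
low hit=False t13.1 w0.0312 tcp [ 0.5182 -0.0566  0.0648] F [-0.3 -0.7 -1.3]
grasp z 0.08016413480923486
out t14.8 w0.0563 tcp [ 0.5179 -0.0562  0.1441] F [-0.4  0.2 -0.9]Traceback (most recent call last):
  File "<stdin>", line 3, in <module>
cell.Unreachable: the arm cannot follow that straight line within its joint ranges
```

```bash
cat > home.py <<'E'
from h import *
import sys
def home(tag):
    move_j([-1.19,.41,0,1.6,0,1.13,-.08]); st('home')
    c=cam("side","s"+tag);d=cam("top","t"+tag)
    cv2.imwrite('pics/c%s.png'%tag,np.hstack([cv2.resize(i["img"][a:a+160,b:b+160,::-1],(400,400),interpolation=cv2.INTER_CUBIC) for i,a,b in((d,150,225),(c,170,250))]))
    for c in(c,d):
        print([(ce.round(1).tolist(),int(s[4])) for m,ce,s in blobs(blue(c),20)])
        for o in lying(c): print(o)
if __name__=='__main__':
    T=observe()["tool_pos"]; move_l([T[0]-.03,T[1],.19],speed=.3)
    home(sys.argv[1])
E
python3 home.py 4
```

```text
home t17.5 w0.0560 tcp [0.2779 0.5595 0.1873] F [0.3 0.2 0.2]
[([59.1, 5.7], 1030), ([335.4, 175.2], 26), ([400.0, 332.9], 122), ([444.9, 410.1], 315)]
{'mid': array([ 0.65999434, -0.2456084 ]), 'yaw': np.float64(1.430819995320935), 'L': np.float64(0.05926295779163333), 'px': array([406.01785714, 357.32857143])}
[([462.6, 182.3], 126), ([279.6, 192.6], 96), ([377.9, 194.8], 101), ([203.1, 207.5], 99), ([321.5, 219.7], 80), ([538.2, 394.0], 196)]
{'mid': array([ 0.65701851, -0.24570504]), 'yaw': np.float64(1.442718261627575), 'L': np.float64(0.05167853028574613), 'px': array([394.33130699, 195.56231003])}
{'mid': array([0.65949735, 0.2203786 ]), 'yaw': np.float64(1.6109785411585857), 'L': np.float64(0.05264338879221531), 'px': array([219.77526395, 205.62895928])}
{'mid': array([ 0.08212355, -0.56379652]), 'yaw': np.float64(0.24926130229583976), 'L': np.float64(0.05354580583649697), 'px': array([546.4531401 , 414.12721417])}
```

View pics/c4.png

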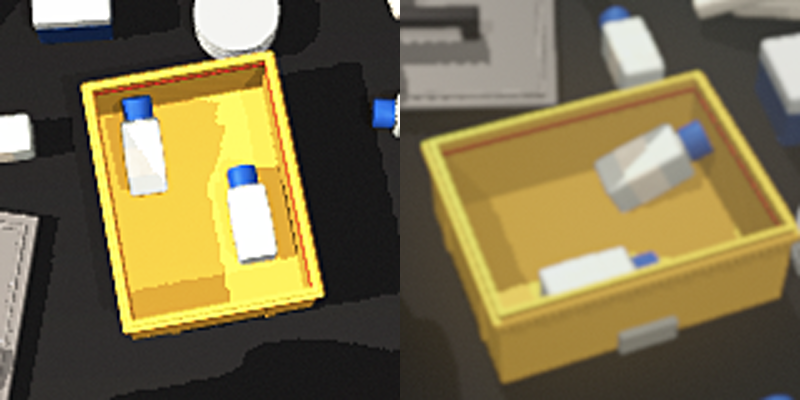

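Both bottles now lie in the tub. The far one (cap at about (280,193) in top) may be propped up at the cap end, so I triangulate it.

```bash
python3 - <<'E'
from h import *
np.set_printoptions(precision=4,suppress=True)
s=cam("side");t=cam("top")
m=blobs((cv2.inRange(s["hsv"],(100,90,40),(130,255,255))>0),15)
pc=[ce for _,ce,_ in m]; print([p.round(1).tolist() for p in pc])
for pt in((279.6,192.6),(321.5,219.7)):
    for ps in pc:
        X,e=tri(t,pt,s,ps)
        if e<.012: print(pt,ps.round(1),X,'gap',e,'tub',intub(X))
# white bodies in the tub, top view
W=(t["hsv"][...,1]<60)&(t["hsv"][...,2]>90)
for mm,ce,st_ in blobs(W,300):
    p=onz(t,ce,.03)[0]
    if np.all(np.abs(intub(p))<[.12,.09]): print('body',ce,st_[4],intub(p), cv2.minAreaRect(np.argwhere(mm)[:,::-1].astype(np.float32)))
E
```

```text
[[69.7, 19.1], [222.7, 12.3], [179.4, 24.4], [335.0, 175.2], [430.7, 217.3], [367.4, 225.5], [347.5, 273.4], [399.8, 332.9], [444.9, 410.0]]
(279.6, 192.6) [367.4 225.5] [0.674  0.0551 0.0609] gap 0.0028816480100192342 tub [0.1054 0.0454]
(279.6, 192.6) [399.8 332.9] [ 0.8474  0.0757 -0.4999] gap 0.010441867763313774 tub [0.2801 0.0444]
(321.5, 219.7) [347.5 273.4] [ 0.5995 -0.0489  0.0412] gap 0.002899527033437911 tub [ 0.0187 -0.0485]
body [282.192  212.2478] 448 [0.0594 0.0484] ((282.1462097167969, 212.16925048828125), (29.892370223999023, 15.132235527038574), 82.87498474121094)
body [325.1167 239.0104] 480 [-0.0326 -0.0483] ((325.076904296875, 238.88461303710938), (30.79022979736328, 15.885404586791992), 78.69007110595703)
```

Bottle 4's cap end is propped on the +x wall: cap at z = 61 mm, leaning about 25°. I pull it about 25 mm toward -x by its cap, then shift bottle 3 toward -x to make room.

```bash
cat > fix.py <<'E'
from h import *
from home import home
y=.0454
r=best(tub(.1,y,.25),down(TY)); gripper_to(.056,30)
go(tub(.100,y,.14),r); print(line(tub(.100,y,.062),r,.12,guard=8)); gripper_to(.02,30); st('cap4')
line(tub(.092,y,.068),r,.1); line(tub(.074,y,.068),r,.1); print(line(tub(.074,y,.036),r,.08,guard=6)); st('low')
gripper_to(.056); wait(.3); line(tub(.074,y,.14),r,.25)
x,y=-.021,-.0475
go(tub(x,y,.14),r); print(line(tub(x,y,.035),r,.12,guard=8)); gripper_to(.02,30); st('b3')
line(tub(x,y,.060),r,.15); line(tub(-.064,-.0475,.060),r,.15); print(line(tub(-.064,-.0475,.037),r,.08,guard=6)); st('low')
gripper_to(.056); wait(.2); line(tub(-.064,-.0475,.16),r,.25)
home('5')
s=cam("side");t=cam("top")
W=(t["hsv"][...,1]<60)&(t["hsv"][...,2]>90)
for mm,ce,_ in blobs(W|blue(t),300):
    p=onz(t,ce,.03)[0]
    if np.all(np.abs(intub(p))<[.12,.09]): print('whole',ce,intub(p))
E
python3 fix.py
```

```text
False
cap4 t21.7 w0.0197 tcp [0.6686 0.0544 0.043 ] F [-0.4 -0.4 -0.3]
False
low t22.8 w0.0202 tcp [0.6426 0.0509 0.0164] F [ 0.6 -0.1  0.5]
False
b3 t26.8 w0.0204 tcp [ 0.56   -0.0528  0.016 ] F [ 0.2 -0.5 -0.3]
False
low t28.0 w0.0201 tcp [ 0.517  -0.0582  0.0172] F [ 0.7 -0.5  0.2]
home t31.9 w0.0562 tcp [0.2778 0.5594 0.1874] F [ 0.1 -0.5  0.1]
[([21.7, 6.9], 485), ([89.3, 4.6], 582), ([335.4, 175.2], 26), ([400.1, 332.8], 121), ([444.9, 410.1], 316)]
{'mid': array([ 0.65999632, -0.2454657 ]), 'yaw': np.float64(1.4276838298097274), 'L': np.float64(0.05920394498177159), 'px': array([405.98930862, 357.2893799 ])}
[([462.6, 182.3], 126), ([377.9, 194.8], 101), ([280.1, 193.5], 76), ([203.1, 207.5], 99), ([321.5, 219.7], 80), ([538.3, 394.0], 193)]
{'mid': array([ 0.65701851, -0.24570504]), 'yaw': np.float64(1.442718261627575), 'L': np.float64(0.05167853028574613), 'px': array([394.33130699, 195.56231003])}
{'mid': array([0.65949735, 0.2203786 ]), 'yaw': np.float64(1.6109785411585857), 'L': np.float64(0.05264338879221531), 'px': array([219.77526395, 205.62895928])}
{'mid': array([ 0.08139408, -0.5619358 ]), 'yaw': np.float64(0.20295208872075007), 'L': np.float64(0.05383963593570777), 'px': array([545.61 , 414.491])}
whole [282.01694915 210.08286252] [0.06533363 0.04778429]
whole [324.58645276 236.21925134] [-0.02508491 -0.0483864 ]
```

View pics/c5.png

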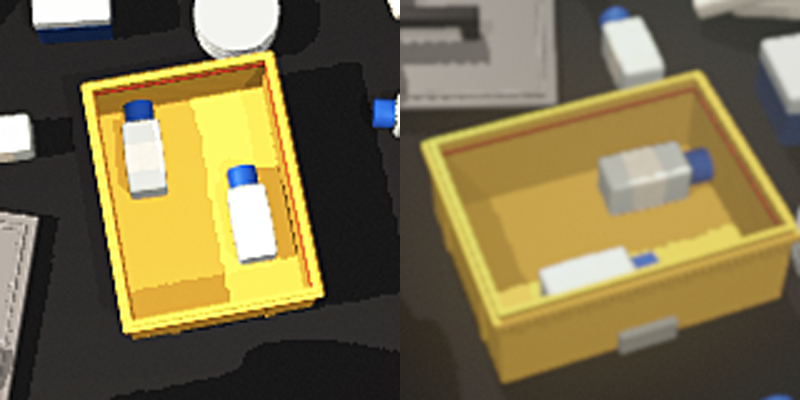

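The fingers shut on nothing both times (w = 20 mm), although bottle 4 now lies flat. The real fingertips seem to sit higher than the reported TCP. I test that by touching the bare bench, open and shut.

```bash
python3 - <<'E'
from h import *
r=best([.36,.08,.15],down(0.))
for w in(.056,.005):
    gripper_to(w); go([.36,.08,.12],r); 
    h=line([.36,.08,.02],r,.06,guard=5); st('hit %s'%h)
    c=cam("side","bench%d"%(w*1000)); t=cam("top","benchT%d"%(w*1000))
    print('tcp px side',proj(c,observe()["tool_pos"]).round(),'top',proj(t,observe()["tool_pos"]).round())
    if h or 1: line([.36,.08,.12],r,.2)
p=[cv2.imread('pics/bench%d.png'%k)[190:350,120:280] for k in(56,5)]
cv2.imwrite('pics/c6.png',np.hstack([cv2.resize(i,(400,400)) for i in p]))
E
```

```text
hit False t36.0 w0.0560 tcp [0.3602 0.0801 0.0012] F [ 0.1  0.1 -0.6]
tcp px side [[227. 259.]] top [[278. 316.]]
hit False t39.7 w0.0049 tcp [0.3602 0.0801 0.0012] F [-0.8 -0.3  0.4]
tcp px side [[227. 259.]] top [[278. 316.]]
```

View pics/c6.png

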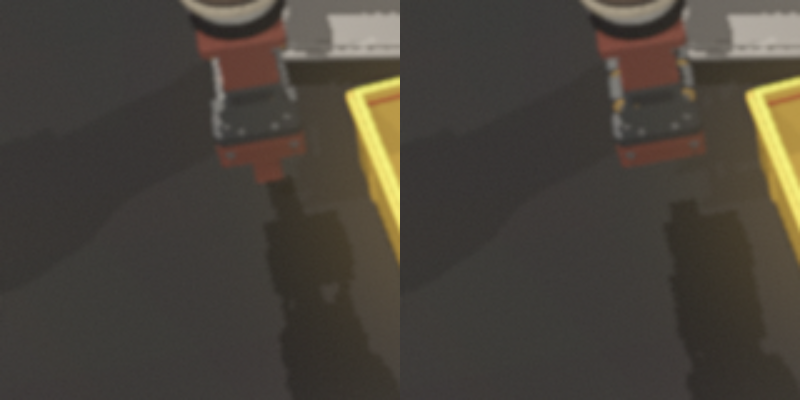

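```bash
python3 - <<'E'
from h import *
r=Rn.from_quat(observe()["tcp_rot"])
for w in(.056,.005,.085):
    gripper_to(w); go([.36,.08,.03],r); 
    h=line([.36,.08,-.025],r,.04,guard=5); st('w %s hit %s'%(w,h))
    line([.36,.08,.05],r,.2)
E
```

```text
w 0.056 hit True t42.8 w0.0561 tcp [ 0.3597  0.0799 -0.034 ] F [-2.  -0.9 12.4]
w 0.005 hit True t45.5 w0.0050 tcp [ 0.3598  0.0799 -0.034 ] F [-1.5 -0.5 11.1]
w 0.085 hit True t48.6 w0.0848 tcp [ 0.3598  0.0799 -0.034 ] F [-1.5  0.  12.2]
```

The tips touch the bench at a reported z of -34 mm at every opening, so the true tip is about 33 mm short of the reported TCP. I use a grasp offset of 52 mm instead of 19. Then I shift bottle 3 and bring in the bench bottles, re-locating each one before picking it.

```bash
sed -i 's/off=.019/off=.052/' h.py
cat > pick.py <<'E'
from h import *
H=[-1.19,.41,0,1.6,0,1.13,-.08]
def put(x,y):
    r=best(tub(x,y,.16),down(TY)); go(tub(x,y,.17),r)
    st('carry'); h=line(tub(x,y,.042),r,.12,guard=7); st('in hit=%s'%h)
    gripper_to(.054); wait(.2); line(tub(x,y,.17),r,.25)
def bench(side,x,y):
    move_j(H); c=cam("top")
    L=[o for o in lying(c) if o["mid"][0]>.4 and np.sign(o["mid"][1])==side]
    o=min(L,key=lambda o:abs(o["L"]-.05)); print(o)
    assert .04<o["L"]<.06
    p=o["mid"]; gripper_to(.07,35); r=best([*p,.15],down(o["yaw"]))
    go([*p,.13],r); h=line([*p,.031],r,.12,guard=8); st('at hit=%s'%h)
    gripper_to(.02,35); st('grip'); line([*p,.17],r,.2); st('lift'); put(x,y)
E
python3 - <<'E'
from pick import *
from home import home
x,y=-.025,-.0475
r=best(tub(x,y,.2),down(TY)); gripper_to(.056,30); T=observe()["tool_pos"]; move_l([T[0],T[1],.15],speed=.3)
go(tub(x,y,.15),r); h=line(tub(x,y,.038),r,.12,guard=8); st('b3 hit=%s'%h)
gripper_to(.02,30); st('b3 grip')
if observe()["width"]>.035:
    line(tub(x,y,.060),r,.15); line(tub(-.064,-.046,.060),r,.15); print(line(tub(-.064,-.046,.041),r,.08,guard=6)); 
gripper_to(.056); line(tub(-.064,-.046,.17),r,.25)
bench(-1,.058,-.045)
home('7')
E
```

```text
b3 hit=False t52.3 w0.0559 tcp [ 0.5556 -0.0521 -0.0139] F [-2.1  4.7 -2.2]
b3 grip t52.7 w0.0399 tcp [ 0.5569 -0.054  -0.0132] F [-0.1 -1.   5.4]
False
{'mid': array([ 0.65701851, -0.24570504]), 'yaw': np.float64(1.442718261627575), 'L': np.float64(0.05167853028574613), 'px': array([394.33130699, 195.56231003])}
at hit=False t61.9 w0.0696 tcp [ 0.6575 -0.2462 -0.0202] F [1.  1.1 0.8]
grip t62.5 w0.0400 tcp [ 0.6572 -0.2457 -0.0207] F [0.2 0.1 2.5]
lift t63.3 w0.0398 tcp [ 0.6564 -0.245   0.1167] F [-1.3 -0.6 -1.2]
carry t64.5 w0.0401 tcp [ 0.6377 -0.0415  0.1173] F [-0.3  0.2 -0.8]
in hit=False t65.7 w0.0397 tcp [ 0.6388 -0.0406 -0.0092] F [-0.1  0.1 -0.8]
home t69.5 w0.0542 tcp [0.2774 0.5597 0.1874] F [-0.   0.4 -0.9]
[([21.1, 5.9], 379), ([89.2, 3.6], 351), ([445.0, 410.1], 318)]
[([462.6, 182.3], 126), ([280.1, 193.5], 76), ([203.1, 207.5], 99), ([320.6, 221.5], 98), ([323.5, 234.6], 81), ([538.3, 394.0], 197)]
{'mid': array([0.65946052, 0.22039771]), 'yaw': np.float64(1.6101128659035324), 'L': np.float64(0.052622827696900944), 'px': array([219.77409639, 205.64307229])}
{'mid': array([ 0.08230787, -0.56442115]), 'yaw': np.float64(0.2645653004552363), 'L': np.float64(0.05352625192108566), 'px': array([546.73975214, 414.02923419])}
```

View pics/c7.png

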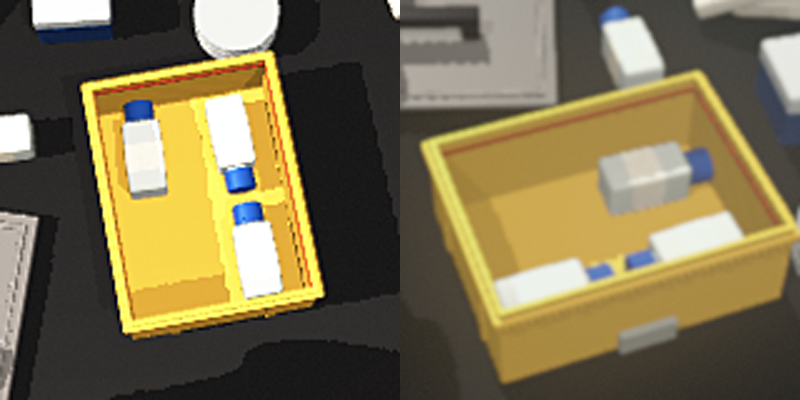

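The two right-hand bottles now lie end to end along the -y wall. The left bench bottle goes next to bottle 4.

```bash
python3 - <<'E'
from pick import *
np.set_printoptions(precision=4,suppress=True)
bench(1,-.060,.045)
move_j(H); st()
t=cam("top","t8"); s=cam("side","s8")
for ce in [c for _,c,_ in blobs(blue(t),40)]:
    p=onz(t,ce,.025)[0]
    if np.all(np.abs(intub(p))<[.12,.09]): print('cap',ce.round(1),intub(p))
# tray rim & lip, handle
B=bright(t,90)
m=[b for b in blobs(B,2500) if 400<b[1][0]<470 and 250<b[1][1]<320]
for b in m:
    q=cv2.approxPolyDP(cv2.convexHull(np.argwhere(b[0])[:,::-1].astype(np.int32)),4,True)[:,0]; print('tray',q.tolist()); print(onz(t,q,.028)[:,:2]); print(onz(t,q,.004)[:,:2])
roi=t["img"][235:275,395:455].max(2); print('dark handle px'); 
hm=np.zeros(t["img"].shape[:2],bool); hm[235:275,395:455]=roi<26
for b in blobs(hm,30): print(b[1].round(1),b[2].tolist(),onz(t,b[1],.062)[0])
E
```

```text
{'mid': array([0.6594, 0.2204]), 'yaw': np.float64(1.609211839398436), 'L': np.float64(0.052621094412210974), 'px': array([219.7789, 205.6571])}
at hit=False t73.3 w0.0704 tcp [ 0.6601  0.2205 -0.0202] F [0.3 0.4 0.2]
grip t73.8 w0.0398 tcp [ 0.6596  0.2205 -0.0207] F [-0.5 -0.4  1.5]
lift t74.7 w0.0399 tcp [0.6585 0.2203 0.1167] F [-0.8 -0.1 -0.6]
carry t75.7 w0.0400 tcp [0.5103 0.035  0.1176] F [-1.2  0.2 -0.9]
in hit=False t76.9 w0.0400 tcp [ 0.5105  0.0342 -0.0094] F [ 0.9 -0.5  0.2]
 t80.3 w0.0539 tcp [0.2777 0.5594 0.1873] F [ 1.   0.5 -0.9]
cap [280.1 193.5] [0.1128 0.0445]
cap [320.5 221.4] [ 0.0172 -0.0462]
cap [323.6 234.6] [-0.0192 -0.0471]
cap [289.1 240.9] [-0.0187  0.0444]
tray [[472, 309], [416, 325], [395, 262], [451, 246]]
[[ 0.3429 -0.4134]
 [ 0.3131 -0.2666]
 [ 0.4764 -0.2304]
 [ 0.5086 -0.3808]]
[[ 0.3443 -0.4212]
 [ 0.314  -0.2717]
 [ 0.4803 -0.2349]
 [ 0.5131 -0.388 ]]
dark handle px
```

All four bottles lie in a 2 × 2 layout. The tray's corner sizes check out (about 150 × 168 mm), with yaw about 12° and the handle at about (0.489, -0.308). I check which pour directions are reachable and grip the tray.

```bash
cat > pour.py <<'E'
from h import *
def traypose(lip,psi,t,k):
    Rt=Rn.from_euler('z',psi)*Rn.from_euler('y',-t)
    return lip+Rt.apply([.165,0,.056]), Rt*Rn.from_euler('z',np.pi/2+k*np.pi)*Rn.from_euler('x',np.pi)
E
python3 - <<'E'
from pour import *
s=cam("side");t=cam("top")
print('cap4',tri(t,(280.1,193.5),s,(370.8,236)))
c,sn=np.cos(.213),np.sin(.213)
print('handle top-view pred ends', [proj(t,[.489-sn*a,-.308+c*a,.068]).round(1).tolist() for a in(-.05,.05)],'seen ~ (409,257)-(446,248)')
for name,psi,lip in(('-y side',TY-np.pi/2,tub(0,-.03,.10)),('+x side',TY,tub(.03,0,.10)),('+y side',TY+np.pi/2,tub(0,.03,.10)),('-x side',TY+np.pi,tub(-.03,0,.10)),('diag -y+x',TY-np.pi/4,tub(.0,0,.10))):
    for k in(0,1):
        out=[]
        for d in(0,20,35,45,55,65):
            p,r=traypose(lip,psi,np.radians(d),k); q=solve_ik(*tq(p,r)); out.append(None if q is None else np.round(q,1).tolist())
        print(name,k,*out,sep='\n  ')
E
```

```text
cap4 (array([0.68483131, 0.05523917, 0.02239541]), np.float64(0.0048211665341066886))
handle top-view pred ends [[[446.4, 246.9]], [[408.9, 257.7]]] seen ~ (409,257)-(446,248)
-y side
  0
  [-0.3, 0.6, 0.8, 1.7, -0.5, 1.0, -0.8]
  [-0.6, 0.5, 0.9, 1.8, -0.1, 0.9, -1.2]
  [-0.7, 0.5, 0.7, 1.8, 0.4, 1.0, -1.7]
  [-0.8, 0.5, 0.7, 1.9, 0.6, 1.0, -2.0]
  [-0.9, 0.5, 0.6, 1.9, 0.7, 1.2, -2.1]
  [-1.0, 0.6, 0.6, 1.8, 0.8, 1.3, -2.2]
-y side
  1
  [-0.1, 0.5, 0.6, 1.7, -0.3, 1.0, 2.2]
  [-0.3, 0.4, 0.4, 1.8, 0.3, 0.9, 1.6]
  [-0.4, 0.4, 0.3, 1.8, 0.6, 1.1, 1.2]
  [-0.5, 0.4, 0.2, 1.8, 0.8, 1.2, 1.0]
  [-0.6, 0.5, 0.2, 1.8, 0.9, 1.3, 0.9]
  [-0.6, 0.6, 0.1, 1.8, 0.9, 1.5, 0.7]
+x side
  0
  [-0.4, 0.8, 0.5, 1.3, -0.4, 1.2, 0.3]
  [-0.6, 0.5, 0.7, 1.7, -0.6, 0.7, 0.5]
  [-0.4, 0.3, 0.4, 2.0, -0.5, 0.3, 0.5]
  [0.7, 0.3, -0.8, 2.1, 1.3, 0.2, -1.2]
  [1.0, 0.4, -1.2, 2.2, 2.3, 0.4, -2.1]
  [1.0, 0.4, -1.2, 2.4, 2.8, 0.6, -2.5]
+x side
  1
  [-0.7, 1.1, 1.2, 1.3, -1.0, 1.4, -2.5]
  [-0.8, 0.7, 1.0, 1.7, -0.9, 0.9, -2.4]
  [-0.7, 0.4, 0.8, 2.0, -0.9, 0.4, -2.3]
  [0.8, 0.4, -1.0, 2.1, 1.4, 0.3, 1.
[... 735 characters left out ...]
one
  None
-x side
  1
  [-0.6, 0.1, 0.6, 2.3, -0.1, 0.8, 0.2]
  [-0.5, 0.3, 0.5, 1.9, -0.1, 1.3, 0.2]
  [-0.4, 0.5, 0.4, 1.7, -0.1, 1.6, 0.2]
  [-0.3, 0.6, 0.4, 1.5, -0.1, 1.8, 0.2]
  None
  None
diag -y+x
  0
  [-0.4, 0.8, 0.9, 1.5, -0.6, 1.2, -0.1]
  [-0.5, 0.5, 0.7, 1.8, -0.1, 0.7, -0.6]
  [-0.6, 0.3, 0.5, 2.0, 0.6, 0.5, -1.3]
  [-0.7, 0.2, 0.4, 2.1, 1.1, 0.6, -1.8]
  [-0.7, 0.2, 0.2, 2.2, 1.4, 0.8, -2.2]
  [-0.7, 0.3, 0.1, 2.3, 1.6, 1.0, -2.5]
diag -y+x
  1
  [0.0, 0.6, 0.1, 1.4, -0.1, 1.1, 2.6]
  [-0.2, 0.4, 0.1, 1.8, 0.2, 0.7, 2.3]
  [-0.4, 0.3, 0.2, 2.0, 0.7, 0.6, 1.7]
  [-0.5, 0.2, 0.2, 2.1, 1.1, 0.6, 1.3]
  [-0.6, 0.2, 0.2, 2.2, 1.4, 0.8, 0.9]
  [-0.7, 0.3, 0.2, 2.3, 1.6, 1.0, 0.6]
```

The predicted handle position matches the image, cap 4 is flat (z = 22 mm), and pouring from the -y side is reachable all the way. Now I grip and lift the tray.

```bash
cat > tray1.py <<'E'
from pour import *
Hd=np.array([.489,-.308,.058]); P0=.213; P1=TY-np.pi/2
def rot(psi,k): return Rn.from_euler('z',psi+np.pi/2+k*np.pi)*Rn.from_euler('x',np.pi)
lip=tub(0,-.03,.19); 
best_=None
for k in(0,1):
    a=solve_ik(*tq(Hd+[0,0,.1],rot(P0,k))); p,r=traypose(lip,P1,0,k); b=solve_ik(*tq(p,r)); print(k,None if a is None else np.round(a,2),None if b is None else np.round(b,2))
    if a is not None and b is not None:
        sc=np.abs(np.array(a)-b).max()
        if best_ is None or sc<best_[0]: best_=(sc,k)
k=best_[1]; print('k',k); open('k.txt','w').write(str(k))
r=rot(P0,k); gripper_to(.05,60)
go(Hd+[0,0,.09],r); h=line(Hd,r,.1,guard=6); st('at hit=%s'%h)
gripper_to(.004,60); st('grip')
line(Hd+[0,0,.02],r,.05); st('lift2')
line(Hd+[0,0,.19],r,.12); st('lift')
c=cam("side","s9");t=cam("top","t9")
cv2.imwrite('pics/c9.png',cv2.resize(np.hstack([c["img"][150:480,150:480,::-1],t["img"][150:480,250:580,::-1]]),(800,400)))
E
python3 tray1.py
```

```text
0 [-0.22  0.6   1.    1.85 -0.59  1.02  1.24] [-0.34  0.53  0.86  1.62 -0.42  1.2  -0.84]
1 [-0.32  0.76  1.25  1.85 -0.8   1.15 -1.71] [-0.24  0.48  0.69  1.61 -0.32  1.17  2.22]
k 0
at hit=False t85.0 w0.0501 tcp [ 0.4893 -0.3084  0.0065] F [-0.4 -0.4  0.2]
grip t85.7 w0.0136 tcp [ 0.4892 -0.3079  0.0061] F [0.2 0.5 1.4]
lift2 t86.2 w0.0136 tcp [ 0.4892 -0.3079  0.0262] F [-0.   1.  -2.9]
lift t87.8 w0.0136 tcp [ 0.4887 -0.3077  0.1953] F [-0.3  0.3 -1.9]
```

View pics/c9.png

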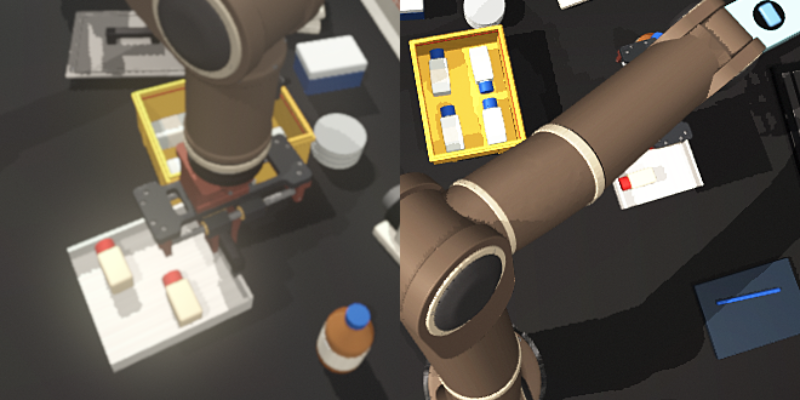

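The tray is held level with both vials in it, and the amber bottle is clear. Next: swing it over the tub and tilt gradually about the lip.

```bash
cat > tray2.py <<'E'
from pour import *
P1=TY-np.pi/2; k=int(open('k.txt').read()); lipxy=tub(0,-.03,0)
def pose(z,d,speed=.12):
    p,r=traypose(lipxy+[0,0,z],P1,np.radians(d),k); return line(p,r,speed)
def via(psi,f):
    a=np.array([.489,-.308,.248]); b,_=traypose(lipxy+[0,0,.19],P1,0,k); return a+(b-a)*f, Rn.from_euler('z',psi+np.pi/2+k*np.pi)*Rn.from_euler('x',np.pi)
for f in(.33,.66,1): line(*via(.213+(P1-.213)*f,f),.10)
st('over')
pose(.115,0); st('low')
for d in(12,22,30,38,45): pose(.115,d,.08); st(d); wait(.15)
wait(.5)
c=cam("side","s10");t=cam("top","t10")
cv2.imwrite('pics/c10.png',cv2.resize(np.hstack([c["img"][150:480,150:480,::-1],t["img"][120:450,180:510,::-1]]),(800,400)))
E
python3 tray2.py
```

```text
over t90.0 w0.0137 tcp [ 0.5984 -0.1974  0.1942] F [ 0.7  0.1 -3.1]
low t90.8 w0.0135 tcp [ 0.5993 -0.1969  0.1196] F [ 0.2 -0.3 -1.7]
12 t91.4 w0.0137 tcp [ 0.5986 -0.1917  0.1535] F [-0.  -0.8 -3.2]
22 t92.0 w0.0137 tcp [ 0.5972 -0.1831  0.1802] F [ 0.2 -0.5 -2.8]
30 t92.6 w0.0139 tcp [ 0.5959 -0.1726  0.2006] F [-0.  -0.8 -3.1]
38 t93.2 w0.0134 tcp [ 0.5943 -0.1596  0.2195] F [ 0.2 -0.6 -2.7]
45 t93.8 w0.0136 tcp [ 0.5927 -0.1459  0.2343] F [-0.2 -0.3 -2.3]
```

View pics/c10.png

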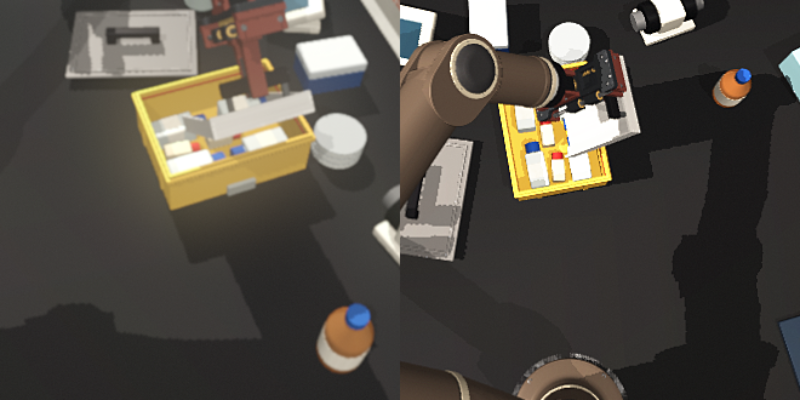

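Both vials slid into the centre channel and the tray is empty. I level it, retrace the path and set it back on its old spot.

```bash
cat > tray3.py <<'E'
import re
src=open('tray2.py').read().split("for f in(.33")[0]; exec(src)
from home import home
pose(.13,20,.12); pose(.19,0,.12); st('level')
for f in(.66,.33,0): line(*via(.213+(P1-.213)*f,f),.12)
r=via(.213,0)[1]; Hd=np.array([.489,-.308,.058])
line(Hd+[0,0,.03],r,.15); st('above bench')
h=line(Hd-[0,0,.002],r,.03,guard=3); st('down hit=%s'%h)
gripper_to(.05); line(Hd+[0,0,.13],r,.2); st('free')
home('11')
E
python3 tray3.py
python3 - <<'E'
import cv2,numpy as np
a=cv2.imread('pics/t11.png');b=cv2.imread('pics/s11.png')
cv2.imwrite('pics/c11b.png',np.hstack([cv2.resize(a[140:360,130:500],(480,285)),cv2.resize(b[140:480,190:460],(226,285))]))
a=cv2.imread('pics/c11.png');b=cv2.imread('pics/c11b.png');o=np.zeros((600,800,3),'uint8');o[:285,:b.shape[1]]=b;c=cv2.resize(a,(620,310));o[288:598,:620]=c;cv2.imwrite('pics/c12.png',o)
E
```

```text
level t95.8 w0.0135 tcp [ 0.5993 -0.1953  0.1927] F [ 0.5  0.7 -2.7]
above bench t99.1 w0.0135 tcp [ 0.4896 -0.3084  0.0368] F [ 0.  -0.1 -1.3]
down hit=True t100.0 w0.0139 tcp [ 0.4887 -0.3079  0.0061] F [ 0.  -0.4  4.5]
free t101.5 w0.0503 tcp [ 0.4886 -0.3074  0.1351] F [ 0.5  0.5 -0.9]
home t104.7 w0.0497 tcp [0.2775 0.5597 0.1875] F [ 0.3 -0.3 -0.2]
[([61.2, 6.4], 1264), ([445.0, 410.0], 319)]
[([462.6, 182.3], 126), ([280.1, 193.5], 76), ([320.5, 221.5], 99), ([323.5, 234.6], 84), ([288.9, 240.9], 83), ([538.2, 394.0], 197)]
{'mid': array([ 0.08224211, -0.56436275]), 'yaw': np.float64(0.26283750387872185), 'L': np.float64(0.05357451665139994), 'px': array([546.71383047, 414.05608668])}
```

View pics/c12.png

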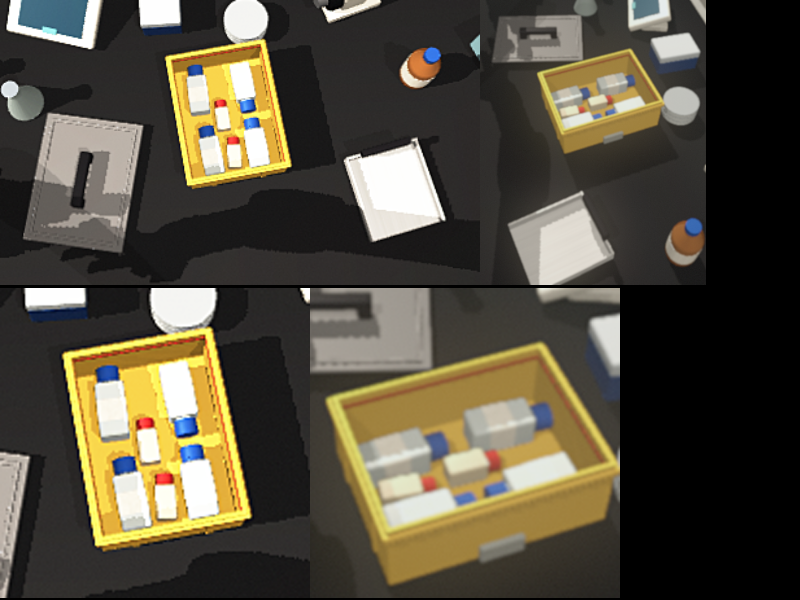

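All four bottles and both vials lie flat in the tub, and the empty tray sits flat at its old spot with its pose unchanged. For the lid I refine both poses from line fits of the rim and flange edges in the same camera, so shared bias cancels.

```bash
cat > lidfit.py <<'E'
from h import *
def fitline(P):
    P=P[:,:2]
    for _ in range(3):
        c=P.mean(0); u=np.linalg.svd(P-c)[2][0]; n=np.array([-u[1],u[0]]); e=np.abs((P-c)@n); P=P[e<max(.0012,1.5*np.median(e))]
    return c,u
def edge(c,m,z,q,i,j):
    """mask border points between corners i,j (px) -> line on plane z"""
    a,b=q[i].astype(float),q[j].astype(float); L=np.linalg.norm(b-a); u=(b-a)/L; n=np.array([-u[1],u[0]])
    ct=max(cv2.findContours(m.astype(np.uint8),cv2.RETR_EXTERNAL,cv2.CHAIN_APPROX_NONE)[0],key=len)[:,0].astype(float)
    s=(ct-a)@u; d=np.abs((ct-a)@n); P=ct[(s>.1*L)&(s<.9*L)&(d<4)]
    return fitline(onz(c,P,z))
def inter(l,k): 
    s=np.linalg.solve(np.c_[l[1],-k[1]],k[0]-l[0]); return l[0]+s[0]*l[1]
def lidpose(c):
    m=max((b for b in blobs(bright(c,55),4000) if b[2][4]<9500 and onz(c,b[1],.016)[0][0]>.25 and not (b[0]&yellow(c)).sum()>50 and 0<onz(c,b[1],.016)[0][1]<.42),key=lambda b:b[2][4])[0]
    m=cv2.morphologyEx(m.astype(np.uint8),cv2.MORPH_CLOSE,np.ones((15,15)))
    q=cv2.approxPolyDP(cv2.convexHull(np.argwhere(m)[:,::-1].astype(np.int32)),6,True)[:,0]; assert len(q)==4,q
    l=[edge(c,m,.017,q,i,(i+1)%4) for i in range(4)]; X=np.array([inter(l[i],l[(i+1)%4]) for i in range(4)])
    s=[np.linalg.norm(X[(i+1)%4]-X[i]) for i in range(4)]; i=int(np.argmax(s)); d=X[(i+1)%4]-X[i]; e=X[(i+3)%4]-X[(i+2)%4]; d=d-e
    y=np.arctan2(d[1],d[0]); y=(y+np.pi/2)%np.pi-np.pi/2
    return X.mean(0),y,s
def tubpose(c):
    m=max(blobs(yellow(c)),key=lambda b:b[2][4])[0]; q=np.array([[257,184],[333,170],[354,268],[275,283]])
    f=edge(c,m,.095,q,0,1); L=edge(c,m,.095,q,0,3); Rr=edge(c,m,.095,q,1,2)
    A,B=inter(f,L),inter(f,Rr); ys=[np.arctan2(*(k[1]*np.sign(k[1][0]))[::-1]) for k in(L,Rr)]; yf=np.arctan2((A-B)[0]*-1,(A-B)[1])
    y=np.mean(ys+[yf]); ctr=(A+B)/2-.125*np.array([np.cos(y),np.sin(y)])
    return ctr,y,np.linalg.norm(A-B),ys,yf
if __name__=='__main__':
    c=cam("top"); print('lid',lidpose(c)); print('tub',tubpose(c))
    s=cam("side"); h=onz(c,(183.5,287),.045); print('handle~',h)
E
python3 lidfit.py
```

```text
lid (array([0.46780406, 0.28941088]), np.float64(-0.1954423413248565), [np.float64(0.1953559597436832), np.float64(0.25671614583159164), np.float64(0.19863424042974706), np.float64(0.25662551216081025)])
tub (array([ 0.57760447, -0.00237146]), np.float64(0.11422086190693985), np.float64(0.19688972230406887), [np.float64(0.11745834896392301), np.float64(0.11817653122947536)], np.float64(0.10702770552742114))
handle~ [[0.44552038 0.31088696 0.045     ]]
```

The lid has been knocked aside, about 25 mm from the first picture. The fresh fit gives 257 × 197 mm, which agrees with the real size, so I use the current pose.

```bash
cat > lid.py <<'E'
from lidfit import *
c=cam("top"); L,ly,s=lidpose(c); T,ty,*_=tubpose(c); ty=.117
hp=proj(c,[*L,.047])[0]; print('lid',L,ly,'tub',T,'handle px pred',hp.round(1))
D=(c["img"][...,:].max(2)<40); u=np.array([np.cos(ly),np.sin(ly)])
print('dark at handle centre/ends:',[bool(D[int(round(p[1])),int(round(p[0]))]) for p in proj(c,[[*(L+a*u),.05] for a in(-.05,0,.05)])])
r0=best([*L,.2],down(ly)); loc=down(ly).inv()*r0; r1=down(ty)*loc
gripper_to(.05,60); go([*L,.14],r0); h=line([*L,.046],r0,.1,guard=6); st('at hit=%s'%h)
gripper_to(.01,60); st('grip')
if .018<observe()["width"]<.026:
    line([*L,.08],r0,.1); line([*L,.24],r0,.2); st('lift')
    line([*T,.24],r1,.15); line([*T,.155],r1,.12); st('over')
    c=cam("side","s13"); cv2.imwrite('pics/c13.png',cv2.resize(c["img"][100:350,200:500,::-1],(720,600)))
    for z in(.148,.142,.138,.134,.130):
        h=line([*T,z],r1,.03,guard=8); st('z %.3f hit %s'%(z,h))
        if h: break
E
python3 lid.py
```

```text
lid [0.4677565  0.28942057] -0.19544443974506365 tub [ 0.57766675 -0.00236084] handle px pred [191.7 277.6]
dark at handle centre/ends: [True, False, True]
at hit=False t107.5 w0.0501 tcp [ 0.4682  0.2897 -0.0055] F [-0.5  0.4 -0.2]
grip t108.1 w0.0220 tcp [ 0.468   0.2897 -0.0057] F [-0.4  0.9  2.6]
lift t109.5 w0.0215 tcp [0.467  0.2889 0.1866] F [ 0.3 -0.3 -3.2]
over t112.6 w0.0212 tcp [ 0.5783 -0.0023  0.1037] F [ 0.5 -0.3 -3. ]
z 0.148 hit False t113.0 w0.0217 tcp [ 0.5775 -0.0024  0.0959] F [ 0.2  0.3 -2. ]
z 0.142 hit False t113.4 w0.0215 tcp [ 0.5774 -0.0023  0.0897] F [ 0.1  0.6 -2.3]
z 0.138 hit False t113.7 w0.0216 tcp [ 0.5775 -0.0024  0.0857] F [ 1.1  0.2 -2.1]
z 0.134 hit False t114.0 w0.0214 tcp [ 0.5775 -0.0024  0.0818] F [-0.5  0.3 -2. ]
z 0.130 hit False t114.2 w0.0218 tcp [ 0.5775 -0.0024  0.0777] F [ 1.1  0.1 -3.4]
```

View pics/c13.png

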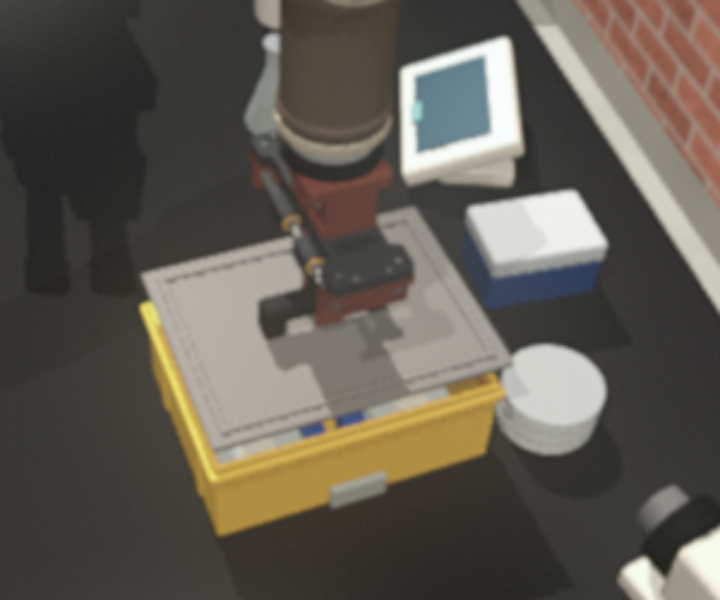

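The lid is aligned and already below rim level with no resistance. I lower it to contact, release, press gently with the fingers shut and check.

```bash
cat > seat.py <<'E'
from lidfit import *
T=np.array([.5777,-.0024]); r=Rn.from_quat(observe()["tcp_rot"])
h=line([*T,.122],r,.02,guard=8); st('seat hit %s'%h)
gripper_to(.05); wait(.3); line([*T,.17],r,.15); st('released')
gripper_to(.0,60)
h=line([*T,.145],r,.03,guard=6); st('press on bar hit %s, bar top=%.4f (want .133)'%(h,observe()["tool_pos"][2]+.033))
if not h: h=line([*T,.140],r,.02,guard=15); st('press2 hit %s'%h)
line([*T,.22],r,.2); move_j([-1.19,.41,0,1.6,0,1.13,-.08]); st('home')
c=cam("top","t14");s=cam("side","s14")
cv2.imwrite('pics/c14.png',np.hstack([cv2.resize(c["img"][140:310,225:395,::-1],(400,400)),cv2.resize(s["img"][160:350,230:430,::-1],(400,400))]))
m=[b for b in blobs((c["hsv"][...,1]<45)&bright(c,70),2500) if np.linalg.norm(onz(c,b[1],.1)[0][:2]-T)<.05]
for b in m:
    M=cv2.morphologyEx(b[0].astype(np.uint8),cv2.MORPH_CLOSE,np.ones((15,15)))
    q=cv2.approxPolyDP(cv2.convexHull(np.argwhere(M)[:,::-1].astype(np.int32)),6,True)[:,0]
    X=onz(c,q,.100)[:,:2]; print('lid corners at z=.1',X.round(4).tolist(),'mean',X.mean(0).round(4),'sides',[round(float(np.linalg.norm(X[i]-X[i-1])),4) for i in range(len(X))])
    M=None
B=cv2.approxPolyDP(cv2.convexHull(np.argwhere(max(blobs((s["hsv"][...,1]<45)&bright(s,50)&(np.add.outer(np.zeros(480),np.arange(640))>225)&(np.add.outer(np.zeros(480),np.arange(640))<425)&(np.add.outer(np.arange(480),np.zeros(640))>170)&(np.add.outer(np.arange(480),np.zeros(640))<340),800),key=lambda b:b[2][4])[0])[:,::-1].astype(np.int32)),5,True)[:,0]
print('side quad',B.tolist())
cs,sn=np.cos(.117),np.sin(.117)
print('pred seated corners side',proj(s,[[T[0]+cs*x-sn*y,T[1]+sn*x+cs*y,.101] for x,y in((-.129,-.099),(.129,-.099),(.129,.099),(-.129,.099))]).round(1).tolist())
E
python3 seat.py
```

```text
seat hit True t114.5 w0.0216 tcp [ 0.578  -0.0024  0.0763] F [0.1 0.1 4.5]
released t115.9 w0.0503 tcp [ 0.5778 -0.0023  0.1181] F [ 0.1  0.8 -0.4]
press on bar hit True, bar top=0.1321 (want .133) t117.4 w0.0007 tcp [ 0.5775 -0.0024  0.0991] F [-0.9  0.9  6. ]
home t120.1 w0.0005 tcp [0.2776 0.5597 0.1874] F [ 0.2  0.4 -0.4]
lid corners at z=.1 [[0.4405, 0.0791], [0.6917, 0.1091], [0.7939, -0.0293], [0.7934, -0.0784], [0.4618, -0.1141]] mean [ 0.6363 -0.0067] sides [0.1944, 0.2531, 0.1721, 0.0491, 0.3335]
side quad [[424, 323], [262, 339], [226, 237], [227, 187], [262, 171], [424, 171]]
pred seated corners side [[287.1, 295.6], [410.5, 258.9], [369.5, 194.0], [257.7, 222.6]]
```

View pics/c14.png

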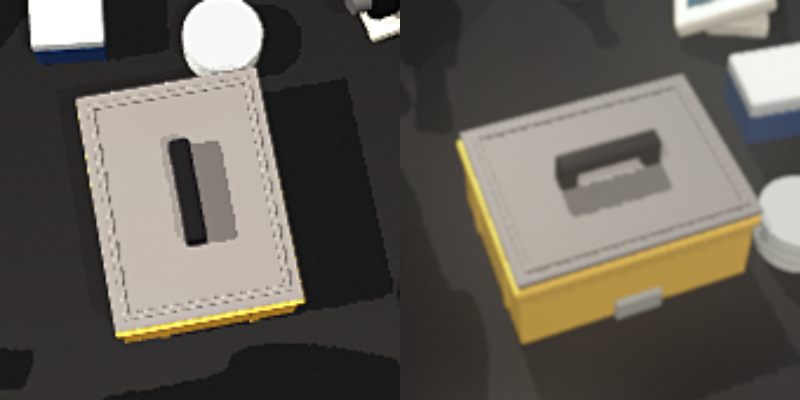

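Against the seated prediction, the side-view corners agree within about 2 px. The handle top measures 132 mm, where 133 is expected. As a last check I touch the flange lightly at each corner to confirm it is down all round.

```bash
python3 - <<'E'
from lidfit import *
T=np.array([.5777,-.0024]);cs,sn=np.cos(.117),np.sin(.117)
r=best([*T,.2],down(.117))
for x,y in((-.112,-.08),(.112,-.08),(.112,.08),(-.112,.08)):
    p=[T[0]+cs*x-sn*y,T[1]+sn*x+cs*y]
    go([*p,.165],r); h=line([*p,.108],r,.04,guard=5); o=observe(); print((x,y),h,'flange top %.4f'%(o["tool_pos"][2]+.033),o["contact_force"].round(1)); line([*p,.165],r,.2)
move_j([-1.19,.41,0,1.6,0,1.13,-.08]); wait(.5); st('home')
s=cam("side","s15");c=cam("top","t15")
a,b=cv2.imread('pics/s14.png'),cv2.imread('pics/s15.png'); print('side diff px',int((cv2.absdiff(a,b).max(2)>40)[160:480,190:].sum()))
a,b=cv2.imread('pics/t0.png') if 0 else cv2.imread('pics/top0.png'),cv2.imread('pics/t15.png'); d=(cv2.absdiff(a,b).max(2)>60)
for n,(x0,x1,y0,y1) in dict(flask=(128,166,198,236),reagent=(436,475,172,212),dishes=(300,340,136,168),tray=(392,475,243,328)).items(): print(n,int(d[y0:y1,x0:x1].sum()))
E
```

```text
(-0.112, -0.08) True flange top 0.1001 [-2.6  0.7  9.7]
(0.112, -0.08) True flange top 0.1002 [-2.1  0.8  6.7]
(0.112, 0.08) True flange top 0.1002 [-1.6  0.5  5.7]
(-0.112, 0.08) True flange top 0.1001 [-2.6  0.2 10.7]
home t133.3 w0.0002 tcp [0.2764 0.5603 0.1876] F [-0.3  0.5  0.3]
side diff px 0
flask 4
reagent 0
dishes 0
tray 327
```

```bash
python3 -c "
from cell import *
print(sign_off())"
```

```text
the job is handed in; nothing more can be done
None
```

The job is done and handed in at about 133 s. All four bottles and both vials (two were present) are in the tub, the empty tray is back on the bench, and the lid is on.

**What I did**
- **Standing bottles:** I gripped both by the cap, tilted them and laid them down.
- **Bench bottles:** I placed both beside the others, so the four lie 2 × 2.
- **Vials:** I tipped both from the tray into the centre channel.
- **Tray and lid:** I set the tray back on its original spot, then put the lid on.

**Last checks**
- **Contents:** the last picture before closing shows all six containers lying flat. I judged them below the fill line from that picture and their sizes, not by measuring.
- **Lid:** touching the flange at all four corners gave 100.1–100.2 mm, against 101 mm expected. It is level to 0.1 mm, and the side view agrees.
- **Other things:** the flask, amber bottle and dishes are unmoved in the images.
- **Tray:** it looked empty and flat in the picture, but I did not check its levelness separately.

**What went wrong or disagreed**
- **TCP offset:** the fingertips sit about 33 mm short of the reported TCP. My first two grasps inside the tub closed on nothing, so I measured the offset by touching the bench and corrected for it.
- **Bottle 4:** it first came to rest propped on the tub wall. One of those missed grasps knocked it flat, and its cap then measured 22 mm above the bench.
- **Lid knocked aside:** it had moved a few centimetres during the run, so I located it again before picking it up.
- **Grip:** I noticed no slackening.

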